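Hold the spring clip open over the job card

ROBOT

A 6-joint arm with a two-finger parallel gripper is mounted at the origin on the work surface. World frame = base frame: x ahead of the robot, y to its left, z up, the work surface at z = 0. Lengths are in mm, angles in rad, forces in N, time in s.
With the tool pointing down it reaches from about 300 to 775 mm from the base axis. Payload 14.6 kg.
Tool frame: the origin (TCP) lies at the very end of the fingers, on their centre line; the grasp point (between the pads) lies 19 mm behind it; z points along the fingers, y is the line along which they close (so a half turn about z gives the same grasp; the last joint's range is limited). The gripper opens to 94 mm and grips with 3 to 60 N. Pads are 16 mm wide; open, the fingers measure 119 mm over their backs; the gripper's body (75 mm by 177 mm) begins 78 mm behind the grasp point.
Start: joints at [1.061, 0.3, 1.521, -0, 1.321, -0.067], TCP at [235.655, 496.947, 205.446] pointing down, gripper open.
Joint ranges: [-3.03, 3.03], [-0.79, 2.21], [0.23, 2.52], [-1.04, 4.18], [0, 3.07], [-2.55, 2.55]. Speed limits (rad/s): [2.22, 2.22, 2.57, 3.14, 3.14, 3.14].

INTERFACE

Orientations are given as [roll, pitch, yaw] about the fixed x, y, z axes, in that order (R = Rz(yaw) Ry(pitch) Rx(roll)).
In Python, from cell import manip, eyes, ticket gives the robot as it stands. The module is installed in compiled form; this text tells all that it offers.
- The arm moves only by the tool arm_command, never from a script. Its argument "plan" is a list of rows, each a list of 5 numbers: the opening, from -1 (shut) to 1 (fully open), then the shift along the tool's x, y, z in m, then the turn about the tool's z in rad. In form: [[jaw, dx, dy, dz, roll], ...]. A call has 1 to 20 rows; each row shifts and turns the commanded pose from where the row before left it, along the tool's axes as they then stand; what a row does not reach is not made up. A row lasts 1/8 s, in which the tool goes at most 62.5 mm and 10.7 degrees, less where a joint would pass 70% of its speed; a pose out of reach is approached as far as the arm can. A call is refused whole if a number of a shift passes 0.0625 or a number of a turn 0.188, either way. A call with a gripper value outside its range is refused whole. The fingers move at their own pace and stop on an object; "newtons" is the grip in N (left out, the last holds). Time passes only in rows, so rows that do not move let the fingers close. It gives the time, the measured TCP pose, the force, the opening and the grip force at its end, in the units of the state.
- manip.read_state(): the state, without advancing time (a new reading comes with each control period).
- eyes.camera(name): name is "scene" or "top" or "wrist"; returns a dict with "img" (420x560x3 uint8, blue, green, red), "z_map" (420x560 float32, mm along the optical axis (not along the pixel's ray), 0 where there is no reading), "fx", "fy", "cx", "cy" (pixels), "dist" ([k1, k2, p1, p2, k3] as OpenCV has them; the pictures are not rectified), "eye" and "orientation" of the camera in the world. Camera axes: x right, y down, z forward; pixel columns grow to the right and rows downward; lengths in mm; the calibration is good to about 2 mm. A picture is of the moment at which its call begins.
- ticket.sign_off(): hands the job in; it is judged then, once.
The state is a dict: "clock": time; "joints": joint angles; "qd": joint speeds; "effort": joint torques, N m; "eef_pos": TCP position; "eef_rot": TCP orientation; "wrist_force": force on the tool from outside, world axes, zero at the start; "moment": the same for the moment, N m; "finger_gap": finger opening in mm; "finger_force": force on a finger pad.
Only numpy, scipy, OpenCV 4.12 (cv2) and the standard library are available. Lean on these libraries where they do the work, as an engineer would, in place of code of your own. Each camera call takes 0.05 s, during which the arm holds its last target. There are 200 camera calls.

TASK

Take the steel spring clip off the rim of the parts tray by squeezing its two tails so that its jaws open, carry it to the upright job card and lower the open jaws over the middle of the card's top edge, square to the card. Finish while holding it there, squeezed wide open with the card's edge between the jaws but nothing of the clip touching the card, so that a second sheet can be slipped in; do not let go. Do not shove the card's stand and leave the other things on the shelf alone.

Things in the scene. Friction and masses are not known exactly. Their poses are not given: they have to be found in the camera images.
- clip: Loose bare-steel spring clip, 82 mm tall, about 0.09 kg, tails up (z), jaws down. Origin on the axis of its coil barrel (12 mm diameter, 30 mm long along x; its underside ends the throat). y: direction in which jaws and tails part. Two mirrored levers, 26 mm wide, pivot at y = +-7 mm, z = 0. Starts astride the tray's -x long wall: barrel on the rim, jaws gripping the wall, clip x along the wall.
- clip_tails (a point): Midway between the two grip bars, 38 mm above the clip's origin along z; axes as the clip's. Bars: round, 8 mm diameter, 26 mm long along x, 48 mm over their outsides at joint 0, 24 mm fully squeezed (then 2 mm higher). Close the fingers along y on their outsides: about 6 N a side starts it opening, 10 N holds it full; it has a firm stop and may be gripped with 30 N.
- clip_jaw (a joint): Rotation of each lever of the clip (both turn alike, coupled), rad: 0 as it grips the tray's 4 mm wall, 0.30 fully squeezed (stop), -0.06 fully shut. Grows as the tails are squeezed and the jaws open; a spring drives it back.
- clip_mouth (a point): Point midway between the jaw tips, 40 mm below the clip's origin along its z; axes as the clip's. The jaws' inner faces (the lowest 8 mm) stand 4 mm apart at joint 0, about 26 mm apart fully squeezed.
- card: Job card stand, loose, 0.9 kg: a stiff white plate 3 mm thick (x), 110 mm wide (y), upright in a dark steel foot 80 x 120 x 16 mm. Origin under the centre of the foot, z up. The plate's top edge is 140 mm above the shelf.
- card_top (a point): Middle of the card's top edge, 140 mm above the shelf; y runs along the edge, x is normal to the card's faces, z up.
- tray: Open dark steel parts tray (loose, heavy, 1.5 kg), 100 (x) x 150 (y) x 70 mm high, walls 4 mm, a few 22 mm tall lug nuts on its floor. Origin under its centre. The clip sits on its -x long wall (wall's middle plane at x = -48 mm), up to 35 mm from that wall's middle.
- jar: Bystander: clear jar of lug nuts with black twist cap, 68 mm diameter, 110 mm tall; origin under its centre.
- gauge: Bystander: squat aluminium tread gauge, 44 mm diameter, 32 mm tall; origin under its centre.
- adapter: Bystander: silver socket adapter standing with its square drive up, 30 mm diameter, 42 mm tall; origin under its centre.
- torque_stick: Bystander: torque stick, red shaft with steel ends, lying along its y, 213 mm long, 30 mm high; origin on the shelf under its middle.

How it is judged (in metres and radians):
On the way, in this order (a step that is already met when the one before it is completed fails the run):
1. the clip is squeezed open while still astride the tray's rim (value of joint clip_jaw above 0.15 rad and contact force between the fingers and clip above 2 N and height (world z) of clip_mouth below 0.068 m), for 0.1 s.
2. the clip, held open by the fingers, is lifted clear of the tray (value of joint clip_jaw above 0.15 rad and contact force between the fingers and clip above 2 N and contact force between clip and tray below 0.1 N and height (world z) of clip_mouth above 0.085 m), for 0.1 s.
At the end, for the whole second after the job is handed in: Fingers hold the clip squeezed (joint over 0.20), upright and square to the card within 0.2 rad, card_top within 15 mm along the edge, 9 mm across and 7 to 33 mm below the clip's origin; clip and fingers off the card (under 0.3 N), clip off the tray and still, card upright (value of joint clip_jaw above 0.2 rad and x of card_top in the frame of clip between -0.015 and 0.015 m and y of card_top in the frame of clip between -0.009 and 0.009 m and z of card_top in the frame of clip between -0.033 and -0.007 m and angle between the z axis of clip and the z axis of card_top, either way round below 0.2 rad and angle between the x axis of clip and the y axis of card_top, either way round below 0.2 rad and contact force between each of clip, the fingers and card below 0.3 N and contact force between clip and tray below 0.1 N and contact force between the fingers and clip above 2 N and linear speed of clip below 0.02 m/s and angle between card's own z axis and vertical below 0.05 rad); the arm keeps its last pose, push and grip.
It fails at once if the card's stand is shoved more than 15 mm (distance of card from where it was at the start of the episode above 0.015 m).
It fails at once if a bystander is moved more than 10 mm (distance of any of jar, gauge, adapter, torque_stick from where it was at the start of the episode above 0.01 m).
It also fails if it takes over 35 s, if anything falls off the work surface, if the arm or the gripper's body presses on something with over 40 N, if the wrist force passes 120 N, or if a joint passes its speed limit or range.

## Working session

There is one attempt and no reset: what is moved stays moved. The work goes in short steps, Python scripts to look and compute and a tool call to move; the robot and the scene stay as the last step left them, time stands still between calls to the robot, and variables do not carry over. Pictures are saved under pics/ and viewed, at most 10 in all, crops included, and the job is handed in when it is done.

Besides the shell and the picture viewer there is one more tool, called after "Emit:" by a JSON object that holds its "name" and its "arguments", one argument or row to a line. arm_command: Moves the arm, as the interface text tells. Its arguments: {"type":"object","properties":{"plan":{"type":"array"},"newtons":{"type":"number"}},"required":["plan"]}

```bash
mkdir -p pics; cat > h.py <<'E'
import numpy as np, cv2, pickle
from scipy.spatial.transform import Rotation as R
from cell import manip, eyes, ticket
def cam(n):
    c=eyes.camera(n); pickle.dump(c,open(f'{n}.pkl','wb')); return c
def pts(c):
    K=np.array([[c['fx'],0,c['cx']],[0,c['fy'],c['cy']],[0,0,1]],float)
    v,u=np.mgrid[0:420,0:560]
    p=cv2.undistortPoints(np.stack([u.ravel(),v.ravel()],1).astype(float)[:,None],K,np.array(c['dist'],float))[:,0]
    d=np.c_[p,np.ones(len(p))]*c['z_map'].reshape(-1,1)
    o=c['orientation']; o=np.array(o,float)
    M=o if o.shape==(3,3) else (R.from_euler('xyz',o).as_matrix() if o.size==3 else R.from_quat(o).as_matrix())
    return (d@M.T+np.array(c['eye'])).reshape(420,560,3)
E
python3 - <<'E'
from h import *
print(manip.read_state())
for n in ['scene','top']:
    c=cam(n); cv2.imwrite(f'pics/{n}0.png',c['img']); print(n,c['eye'],c['orientation'],c['fx'],c['dist'])
    P=pts(c); print(P[210,280],P[400,280])
E
```

```text
{'clock': 0.0, 'joints': array([ 1.06135274e+00,  3.00502294e-01,  1.52157716e+00, -2.46438129e-05,
        1.32066824e+00, -6.65855487e-02]), 'qd': array([ 5.44012686e-05,  1.33572161e-04, -2.81097901e-03, -9.89619105e-04,
        6.25450125e-04, -2.90483715e-04]), 'effort': array([ 1.96123809e-03, -5.31824005e+01, -3.52729332e+01,  7.09006819e-02,
        2.45218672e-02, -9.87109547e-05]), 'eef_pos': array([235.56517319, 496.71907663, 204.87087077]), 'eef_rot': array([-3.14043859e+00, -5.30350684e-05,  2.69874070e+00]), 'wrist_force': array([-0.66550438, -0.43494697,  0.3320883 ]), 'moment': array([0.01027119, 0.02376928, 0.0533819 ]), 'finger_force': 0.0, 'finger_gap': 93.95848206419016}
scene [1009.25899755  324.33049265  558.94926537] [-2.28516223 -0.02366832  2.33447672] 387.4834618509984 [0.02258847 0.         0.         0.         0.        ]
[ 5.38850366e+02 -1.20193428e+02  2.79021663e-01] [830.76268773 163.86116541  -1.43753329]
top [ 468.47287984   -7.77695376 1018.62187254] [-2.9905451  -0.01095629 -1.566825  ] 405.9471346150639 [-0.10942038  0.          0.          0.          0.        ]
[624.97435078 -26.51181925  -2.60910179] [158.20133684 -27.95089262   0.3226664 ]
```

View pics/top0.png

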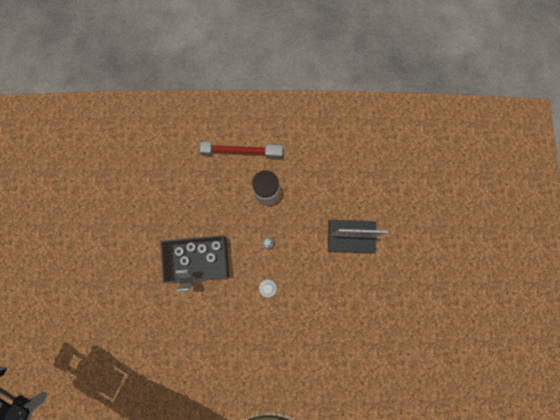

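View pics/scene0.png

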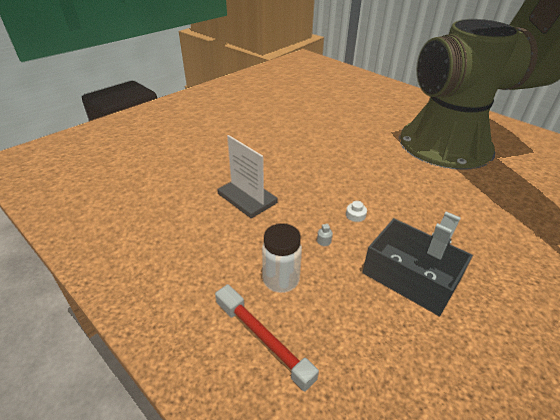

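The top view shows the tray near (195,260), with the clip on its near wall at (183,280) and the card at (355,235). The gauge, adapter and jar lie between them. In the scene view the clip's tails stand up at (445,235) and the card is at (247,170).

```bash
python3 - <<'E'
from h import *
def line(Q,n):
    c=np.median(Q[:,:2],0); (x,y,w,h)=(0,0,0,0)
    r=cv2.minAreaRect(Q[:,:2].astype(np.float32)); print(n,len(Q),'rect',r,'box',cv2.boxPoints(r).round(0).tolist(),'z',np.percentile(Q[:,2],[5,50,95]).round(1))
for n in ['top','scene']:
    c=pickle.load(open(n+'.pkl','rb')); P=pts(c); x,y,z=P[...,0],P[...,1],P[...,2]; ok=c['z_map']>0
    box=lambda a,b,cc,d,e,f: P[ok&(x>a)&(x<b)&(y>cc)&(y<d)&(z>e)&(z<f)]
    print('==',n)
    line(box(350,560,80,340,60,74),'tray rim'); line(box(350,560,80,340,84,135),'clip top')
    Q=box(350,560,80,340,84,135); print(Q[np.argsort(-Q[:,2])][::max(1,len(Q)//25)].round(0).tolist())
    line(box(350,700,-330,-130,124,150),'card top'); line(box(350,700,-330,-100,8,22),'foot')
    line(box(300,800,-140,330,85,125),'tallish')
E
```

```text
== top
tray rim 390 rect ((495.24688720703125, 177.80917358398438), (106.2403564453125, 150.0897216796875), 6.756114482879639) box [[434.0, 246.0], [451.0, 97.0], [557.0, 110.0], [539.0, 259.0]] z [62.1 68.6 71.6]
clip top 194 rect ((449.1596984863281, 191.67514038085938), (48.494930267333984, 27.456315994262695), 5.80750846862793) box [[424.0, 203.0], [426.0, 176.0], [475.0, 180.0], [472.0, 208.0]] z [ 84.8 105.4 118.7]
[[469.0, 193.0, 121.0], [427.0, 199.0, 119.0], [467.0, 203.0, 118.0], [428.0, 188.0, 118.0], [467.0, 192.0, 117.0], [469.0, 207.0, 117.0], [471.0, 190.0, 117.0], [469.0, 192.0, 116.0], [467.0, 205.0, 116.0], [467.0, 185.0, 116.0], [428.0, 180.0, 115.0], [428.0, 178.0, 115.0], [432.0, 200.0, 113.0], [434.0, 184.0, 107.0], [434.0, 178.0, 105.0], [465.0, 195.0, 104.0], [436.0, 181.0, 102.0], [433.0, 190.0, 100.0], [462.0, 189.0, 98.0], [436.0, 193.0, 97.0], [462.0, 187.0, 95.0], [438.0, 178.0, 94.0], [460.0, 202.0, 92.0], [438.0, 199.0, 91.0], [460.0, 191.0, 89.0], [458.0, 198.0, 87.0], [440.0, 203.0, 85.0], [462.0, 180.0, 85.0]]
card top 105 rect ((558.1903686523438, -
[... 1536 characters left out ...]
.0], [466.0, 207.0, 91.0], [439.0, 204.0, 88.0], [463.0, 208.0, 85.0]]
card top 264 rect ((560.7417602539062, -204.44227600097656), (114.01042938232422, 6.7030744552612305), 89.21810150146484) box [[557.0, -261.0], [563.0, -261.0], [565.0, -147.0], [558.0, -147.0]] z [124.6 132.9 139.4]
foot 925 rect ((561.2945556640625, -202.57846069335938), (121.4709243774414, 82.50749969482422), 88.2763900756836) box [[518.0, -262.0], [601.0, -265.0], [604.0, -143.0], [522.0, -141.0]] z [10.  14.8 17.2]
tallish 1568 rect ((567.77734375, 104.75422668457031), (62.607818603515625, 340.54644775390625), 49.23432540893555) box [[418.0, 192.0], [676.0, -30.0], [717.0, 17.0], [459.0, 240.0]] z [ 87.  108.4 115.5]
```

Emit:
{"name": "arm_command", "arguments": {
  "plan": [
    [1,0,0,0,0.1717],
    [1,0,0,0,0.1717],
    [1,0,0,0,0.1717],
    [1,0,0,0,0.1717],
    [1,0,0,0,0.1717],
    [1,0,0,0,0.1717],
    [1,-0.027,0.0153,0,0],
    [1,-0.027,0.0153,0,0],
    [1,-0.027,0.0153,0,0],
    [1,-0.027,0.0153,0,0],
    [1,-0.027,0.0153,0,0],
    [1,-0.027,0.0153,0,0],
    [1,-0.027,0.0153,0,0],
    [1,-0.027,0.0153,0,0],
    [1,-0.027,0.0153,0,0],
    [1,-0.027,0.0153,0,0],
    [1,-0.027,0.0153,0,0],
    [1,-0.027,0.0153,0,0],
    [1,0,0,0,0],
    [1,0,0,0,0]
  ],
  "newtons": 30
}}

```text
clock: 2.6
eef_pos: [449.7, 192.7, 205.3]
eef_rot: [-3.141, -0.0, 1.668]
wrist_force: [0.1, 0.6, 0.3]
finger_gap: 94.4
finger_force: 0.0
```

```bash
python3 - <<'E'
from h import *
s=manip.read_state(); print(s['clock'],s['eef_pos'],s['eef_rot'],s['wrist_force'])
for n in ['wrist','top']:
    c=cam(n); cv2.imwrite(f'pics/{n}1.png',c['img']); P=pts(c); x,y,z=P.transpose(2,0,1); ok=c['z_map']>0
    Q=P[ok&(x>400)&(x<510)&(y>150)&(y<240)&(z>84)&(z<126)]
    print(n,c['eye'],len(Q), cv2.minAreaRect(Q[:,:2].astype(np.float32)) if len(Q) else '', Q.max(0) if len(Q) else '')
    Q=P[ok&(x>400)&(x<600)&(y>50)&(y<290)&(z>60)&(z<73)]
    print('rim',cv2.minAreaRect(Q[:,:2].astype(np.float32)) if len(Q) else '',len(Q))
E
```

```text
2.6 [449.68264095 192.74053629 205.26332537] [-3.14111717e+00 -1.77178432e-05  1.66843378e+00] [0.11811796 0.60713447 0.33762884]
wrist [441.64590528 274.15816483 383.24435916] 1495 ((449.5853576660156, 192.12722778320312), (48.04014587402344, 26.666385650634766), 5.5876593589782715) [474.23446219 207.36512351 118.65116786]
rim ((495.7061462402344, 178.23953247070312), (107.18640899658203, 150.03726196289062), 5.499605178833008) 2754
top [ 468.47287984   -7.77695376 1018.62187254] 188 ((449.0732116699219, 191.71292114257812), (48.62849807739258, 27.77242660522461), 7.4158406257629395) [473.59783066 208.29400414 119.15789068]
rim ((496.04669189453125, 166.1038818359375), (105.6022720336914, 127.9703369140625), 5.968487739562988) 258
```

Emit:
{"name": "arm_command", "arguments": {
  "plan": [
    [1,0,0,0.018,0],
    [1,0,0,0.018,0],
    [1,0,0,0.018,0],
    [1,0,0,0.018,0],
    [1,0,0,0.018,0],
    [1,0,0,0.018,0],
    [1,0,0,0,0],
    [0.3,0,0,0,0],
    [0,0,0,0,0],
    [-0.5,0,0,0,0],
    [-1,0,0,0,0],
    [-1,0,0,0,0],
    [-1,0,0,0,0],
    [-1,0,0,0,0],
    [-1,0,0,0,0]
  ],
  "newtons": 30
}}

```text
clock: 4.58
eef_pos: [451.6, 192.9, 99.3]
eef_rot: [3.137, -0.001, 1.669]
wrist_force: [1.2, 0.2, 14.7]
finger_gap: 22.4
finger_force: 30.0
```

```bash
python3 - <<'E'
from h import *
s=manip.read_state(); print(s)
c=cam('wrist'); cv2.imwrite('pics/wrist2.png',c['img'])
E
```

```text
{'clock': 4.575, 'joints': array([ 3.29118680e-01,  2.88045186e-01,  1.80318974e+00, -1.45017035e-04,
        1.04572585e+00,  2.31400684e-01]), 'qd': array([ 5.91920042e-04,  6.29178418e-04,  8.13516781e-05,  1.77830990e-03,
       -3.63955955e-04, -9.10713417e-04]), 'effort': array([ 3.34891481e-01, -4.03432274e+01, -2.46110111e+01,  2.14794301e-01,
        2.77280426e-01,  4.92090490e-03]), 'eef_pos': array([451.57276579, 192.87030328,  99.28224298]), 'eef_rot': array([ 3.13705538e+00, -9.39811797e-04,  1.66858886e+00]), 'wrist_force': array([ 1.18979389,  0.19297108, 14.74737878]), 'moment': array([-0.14765526, -0.18965357,  0.02247677]), 'finger_force': 30.003347396850586, 'finger_gap': 22.444569948937314}
```

View pics/wrist2.png

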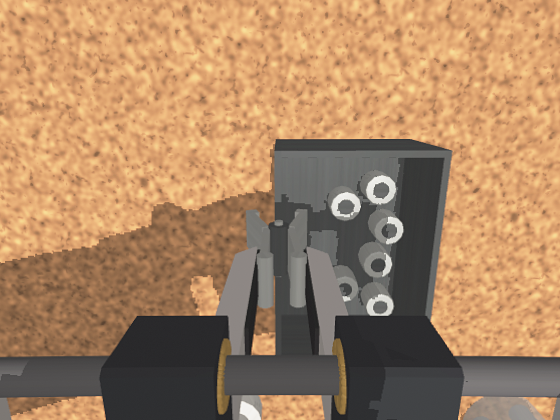

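The tails are pinched fully shut and the jaws are open, visible at (258,230) and (300,230) astride the wall. I'll lift now.

Emit:
{"name": "arm_command", "arguments": {
  "plan": [
    [-1,0,0,-0.005,0],
    [-1,0,0,-0.01,0],
    [-1,0,0,-0.015,0],
    [-1,0,0,-0.02,0],
    [-1,0,0,-0.02,0],
    [-1,0,0,-0.02,0],
    [-1,0,0,-0.02,0],
    [-1,0,0,-0.015,0],
    [-1,0,0,-0.005,0],
    [-1,0,0,0,0.0625],
    [-1,0,0,0,0.0625],
    [-1,0,0,0,0]
  ]
}}

```text
clock: 6.12
eef_pos: [449.8, 192.4, 227.1]
eef_rot: [-3.141, 0.0, 1.544]
wrist_force: [-1.0, -1.2, -0.3]
finger_gap: 22.9
finger_force: 30.0
```

Emit:
{"name": "arm_command", "arguments": {
  "plan": [
    [-1,-0.01,0.003,0,0],
    [-1,-0.02,0.006,0,0],
    [-1,-0.028,0.0084,0,0],
    [-1,-0.028,0.0084,0,0],
    [-1,-0.028,0.0084,0,0],
    [-1,-0.028,0.0084,0,0],
    [-1,-0.028,0.0084,0,0],
    [-1,-0.028,0.0084,0,0],
    [-1,-0.028,0.0084,0,0],
    [-1,-0.028,0.0084,0,0],
    [-1,-0.028,0.0084,0,0],
    [-1,-0.028,0.0084,0,0],
    [-1,-0.028,0.0084,0,0],
    [-1,-0.028,0.0084,0,0],
    [-1,-0.02,0.006,0,0],
    [-1,-0.01,0.003,0,0],
    [-1,0,0,0,0],
    [-1,0,0,0,0]
  ]
}}

```text
clock: 8.38
eef_pos: [558.0, -206.0, 227.5]
eef_rot: [3.142, -0.0, 1.544]
wrist_force: [0.2, 0.1, -1.1]
finger_gap: 22.5
finger_force: 30.0
```

```bash
python3 - <<'E'
from h import *
s=manip.read_state(); print(s['clock'],s['eef_pos'],s['eef_rot'],s['wrist_force'],s['finger_gap'])
c={n:cam(n) for n in ['wrist','scene','top']}
for n in c: cv2.imwrite(f'pics/{n}3.png',c[n]['img'])
cv2.imwrite('pics/s3.png',cv2.resize(c['scene']['img'][30:240,130:410],None,fx=2.5,fy=2.5))
for n in c:
    P=pts(c[n]); x,y,z=P.transpose(2,0,1); ok=c[n]['z_map']>0
    for nm,lo,hi in [('card',60,146),('clip/fingers',150,225)]:
        Q=P[ok&(x>500)&(x<620)&(y>-290)&(y<-130)&(z>lo)&(z<hi)]
        if len(Q)>5: print(n,nm,len(Q),cv2.minAreaRect(Q[:,:2].astype(np.float32)),Q.min(0).round(1),Q.max(0).round(1))
E
```

```text
8.375 [ 557.96313852 -205.9738205   227.52268495] [ 3.14159069e+00 -1.47556977e-04  1.54432574e+00] [ 0.17890964  0.14768308 -1.06261981] 22.535174822359313
wrist card 427 ((559.9911499023438, -206.5831298828125), (110.3130874633789, 3.3763394355773926), 88.50205993652344) [ 556.9 -261.7   62. ] [ 563.  -151.4  140.7]
wrist clip/fingers 2272 ((554.1181030273438, -205.51712036132812), (32.50241470336914, 41.57490539550781), 89.31065368652344) [ 533.3 -221.8  161. ] [ 574.9 -189.3  225. ]
scene card 1100 ((561.8479614257812, -204.0471954345703), (113.63026428222656, 7.307614326477051), 88.75113677978516) [ 557.4 -260.9   60.3] [ 566.3 -147.2  140.1]
scene clip/fingers 523 ((556.6062622070312, -202.8736114501953), (33.04291915893555, 40.27729034423828), 87.81817626953125) [ 536.9 -219.7  163.8] [ 577.1 -186.4  224.9]
top card 139 ((558.6830444335938, -184.44064331054688), (66.97624969482422, 3.572871208190918), 88.11335754394531) [ 555.8 -217.9   61.5] [ 561.4 -151.   141.5]
top clip/fingers 29 ((563.8330688476562, -193.709228515625), (7.527655124664307, 21.25867462158203), 58.6682243347168) [ 553.3 -202.5  163.1] [ 572.4 -189.7  210.2]
```

View pics/wrist3.png

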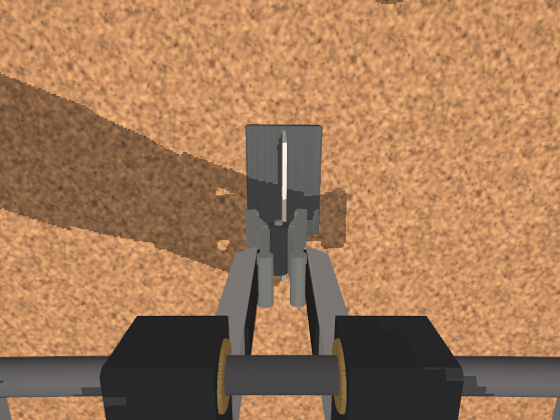

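View pics/s3.png

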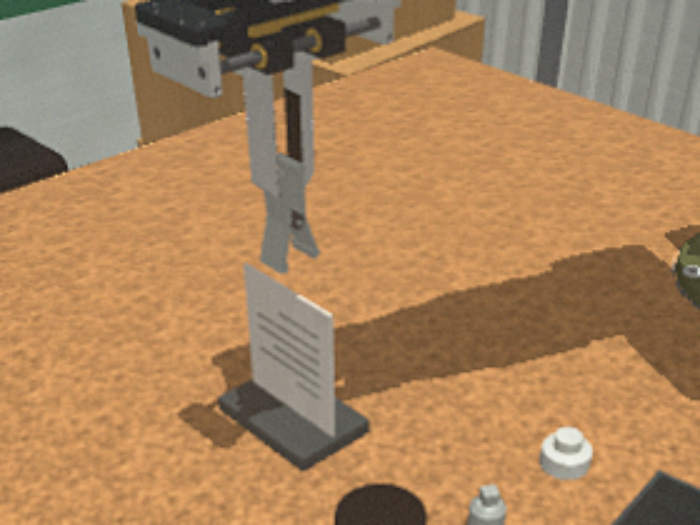

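The wrist view shows the jaws (258,230)/(300,230) either side of the card edge (283,180). The scene crop shows the open clip above the card. Next I'll measure the jaw centre against the card in the same views.

```bash
python3 - <<'E'
from h import *
for n in ['wrist','scene']:
    c=pickle.load(open(n+'.pkl','rb')); P=pts(c); x,y,z=P.transpose(2,0,1); ok=c['z_map']>0
    b=ok&(x>500)&(x<620)&(y>-290)&(y<-130)
    for lo in range(155,230,6):
        Q=P[b&(z>lo)&(z<lo+6)]
        if len(Q)<4: continue
        print(n,lo,len(Q),'x',np.percentile(Q[:,0],[0,25,50,75,100]).round(1),'y',Q[:,1].min().round(1),Q[:,1].max().round(1))
    Q=P[b&(z>134)&(z<144)]; f=np.polyfit(Q[:,1],Q[:,0],1); print('card edge x at y=-206',np.polyval(f,-206),'slope',f[0],'y',Q[:,1].min(),Q[:,1].max())
E
```

```text
wrist 161 76 x [533.3 538.3 574.  574.8 574.9] y -219.9 -192.8
wrist 167 214 x [533.8 535.1 540.  573.  574. ] y -220.0 -192.8
wrist 173 187 x [535.7 537.2 539.5 572.  573. ] y -219.3 -192.9
wrist 179 171 x [537.9 539.4 541.4 570.4 571.4] y -214.7 -192.9
wrist 185 158 x [540.2 541.6 542.6 568.2 569.8] y -211.0 -192.9
wrist 191 141 x [542.4 543.7 544.6 565.8 568.3] y -210.3 -191.8
wrist 197 134 x [544.9 546.1 551.6 561.5 566.9] y -207.7 -189.3
wrist 203 857 x [547.6 554.1 556.8 559.3 565.4] y -221.8 -189.3
wrist 209 183 x [547.4 555.2 561.3 562.1 566.2] y -221.0 -191.4
wrist 215 99 x [547.6 550.9 561.9 562.9 566.6] y -219.3 -193.2
wrist 221 87 x [545.3 550.1 563.2 565.4 572.4] y -200.5 -193.0
wrist 227 185 x [537.7 545.6 563.5 570.7 578.7] y -198.2 -192.8
card edge x at y=-206 559.8420454679517 slope 0.03356718132802811 y -261.7187900863173 -151.43853325086306
scene 161 25 x [536.9 541.3 573.9 575.3 576.5] y -216.0 -189.7
scene 167 63 x [537.2 542.3 570.7 573.9 577.1] y -216.5 -189.2
scene 173 56 x [537.9 541.9 571.7 573.1 575.1] y -218.2 -189.5
scene 179 54 x [540.2 544.3 570.  571.5 574.8] y -216.2 -189.4
scene 185 48 x [543.  568.  569.4 570.3 572.8] y -219.0 -188.9
scene 191 41 x [544.2 566.8 567.8 568.8 570.8] y -216.8 -189.8
scene 197 52 x [546.8 561.3 565.8 567.3 570.1] y -219.7 -186.4
scene 203 56 x [547.8 555.8 562.8 566.4 567.9] y -215.7 -186.4
scene 209 49 x [547.7 552.6 565.9 567.6 569.7] y -215.8 -189.7
scene 215 54 x [548.3 552.4 566.6 568.2 569.6] y -217.6 -188.7
scene 221 37 x [546.9 552.2 553.3 568.  574.2] y -217.2 -190.1
scene 227 51 x [540.  551.9 553.6 568.8 578.9] y -208.9 -189.8
card edge x at y=-206 561.2316236290679 slope 0.02771054744388683 y -260.7831438298127 -147.23422114483554
```

Emit:
{"name": "arm_command", "arguments": {
  "plan": [
    [-1,0,0.0025,0,0],
    [-1,0,0.0025,0,0.006],
    [-1,0,0,0,0],
    [-1,0,0,0.004,0],
    [-1,0,0,0.006,0],
    [-1,0,0,0.006,0],
    [-1,0,0,0.006,0],
    [-1,0,0,0.006,0],
    [-1,0,0,0.006,0],
    [-1,0,0,0.006,0],
    [-1,0,0,0.003,0],
    [-1,0,0,0,0],
    [-1,0,0,0,0],
    [-1,0,0,0,0]
  ]
}}

```text
clock: 10.28
eef_pos: [563.1, -206.8, 184.6]
eef_rot: [3.141, 0.0, 1.538]
wrist_force: [0.7, 0.4, -1.2]
finger_gap: 22.5
finger_force: 30.0
```

```bash
python3 - <<'E'
from h import *
s=manip.read_state(); print(s['clock'],s['eef_pos'],s['eef_rot'],s['wrist_force'],s['finger_gap'],s['finger_force'])
c={n:cam(n) for n in ['wrist','scene']}
a=[cv2.resize(c['scene']['img'][60:220,190:310],None,fx=3.3,fy=3.3),cv2.resize(c['wrist']['img'][100:300,205:355],None,fx=2.64,fy=2.64)]
cv2.imwrite('pics/m4.png',np.hstack(a))
for n in c:
    P=pts(c[n]); x,y,z=P.transpose(2,0,1); ok=c[n]['z_map']>0
    b=ok&(x>500)&(x<620)&(y>-290)&(y<-130)
    for lo in [116,122,128,134,140,146,158]:
        Q=P[b&(z>lo)&(z<lo+6)&(abs(y+206)<15)]
        if len(Q): print(n,lo,len(Q),Q[:,0].min().round(1),Q[:,0].max().round(1))
    Q=P[b&(z>132)&(z<144)&(abs(x-560)<8)&(abs(y+206)>17)]; f=np.polyfit(Q[:,1],Q[:,0],1); print('edge',np.polyval(f,-206),f[0],Q[:,1].min(),Q[:,1].max(),np.percentile(Q[:,2],98))
E
```

```text
10.275 [ 563.06409088 -206.81416473  184.64359622] [3.14129813e+00 1.60974871e-04 1.53766443e+00] [ 0.67261047  0.38855769 -1.18077609] 22.471569421487445 29.999613761901855
wrist 116 17 542.7 579.9
wrist 122 198 538.3 580.1
wrist 128 196 539.9 579.0
wrist 134 215 542.4 577.3
wrist 140 166 544.4 575.8
wrist 146 150 546.9 573.6
wrist 158 268 552.0 570.7
edge 559.7998387964 0.030040067332658866 -261.16477657957046 -151.55240266714907 139.96256712684436
scene 116 14 559.2 580.7
scene 122 48 540.8 581.6
scene 128 64 543.3 581.3
scene 134 55 545.8 578.1
scene 140 37 547.2 576.8
scene 146 36 550.5 575.3
scene 158 28 555.4 572.7
edge 561.4784453759646 0.021992398580158296 -258.7927009943343 -148.7433042501541 139.7360426622549
```

View pics/m4.png

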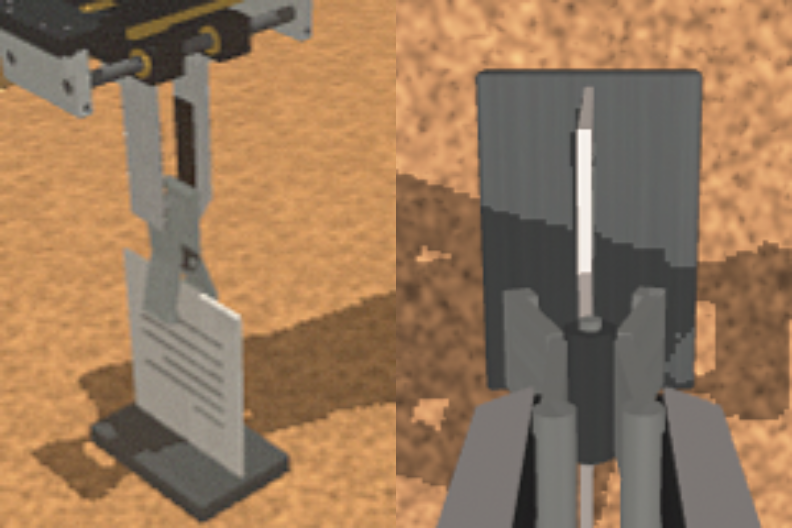

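The card edge sits centred between the open jaws in both views, with no contact. The edge is at x≈559.8 mm, the jaw centre at ≈559.5 mm, and the edge is ≈21 mm below the barrel axis.

```bash
python3 -c "
from h import *
print(ticket.sign_off())"
```

```text
the job is handed in; nothing more can be done
None
```

The job is handed in: the clip is held squeezed wide open over the middle of the card's top edge, square to it and clear of it by the camera measurements, though sign-off returned no verdict.

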